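# Find the loaded pot by its weight and show it to the reader

## Task

Of the two identical closed metal pots in the two-seat stand, one holds a heavy core and the other a light one; find out which by lifting. First lift the pot in the left seat (the robot's left) clear of the stand, feel its weight and put it back in its seat, then lift the one in the right seat clear and feel that. Finish by holding the heavier pot, still gripped, upright and still, about 3 cm above the middle of the glass window of the flat code reader without touching it, with the lighter pot standing properly in a seat of the stand; keep both pots upright and leave the other things on the bench where they are.

Things in the scene. Friction and masses are not known exactly. Their poses are not given: they have to be found in the camera images.
- pot_a: one of two outwardly identical closed plain aluminium pots: upright cylinder 50 mm in diameter, 70 mm high, the top 18 mm a ribbed fixed cap. A core hidden inside (2 mm of play) is heavy in one, light in the other, drawn anew each time: in all about 0.5 to 0.75 kg or 0.15 to 0.25 kg. Starts upright in a seat of the stand. Origin at the centre of its underside, z up its axis
- pot_b: one of two outwardly identical closed plain aluminium pots: upright cylinder 50 mm in diameter, 70 mm high, the top 18 mm a ribbed fixed cap. A core hidden inside (2 mm of play) is heavy in one, light in the other, drawn anew each time: in all about 0.5 to 0.75 kg or 0.15 to 0.25 kg. Starts upright in a seat of the stand. Origin at the centre of its underside, z up its axis
- stand: grey plastic stand fixed to the bench, 84 x 170 mm (x, y) and 24 mm high, with two round seats side by side along its y axis, 90 mm apart; each seat is a flat-bottomed recess 56 mm wide and 12 mm deep, its floor 12 mm above the bench. Origin at the centre of its underside; it may be turned up to 0.35 rad either way
- seat_left (a point): centre of the floor of the stand's left seat (the one toward +y), 12 mm above the bench; axes as the stand's
- seat_right (a point): centre of the floor of the stand's right seat (the one toward -y), 12 mm above the bench; axes as the stand's
- reader: flat white code reader fixed to the bench, 120 x 130 mm and 40 mm high, with a square black frame and a 64 mm glass window in the middle of its top. Origin at the centre of its underside. It may stand to the left or to the right of the stand
- reader_window (a point): centre of the reader's window, on its top face, 40 mm above the bench; z up
- marker: white marker pen with a black cap, 134 mm long, lying on the bench between stand and reader, loose; a bystander; origin at the centre of its underside
- timer: small white bench timer, 24 x 68 x 62 mm, standing on edge behind the work, loose; a bystander; origin at the centre of its underside
- tube_rack: blue rack for small tubes, 62 x 130 x 42 mm, behind the work, loose; a bystander; origin at the centre of its underside
- magnet_rack: white low magnet rack, 34 x 110 x 38 mm, on the right, loose; a bystander; origin at the centre of its underside
- petri: closed round dish, 66 mm across, 13 mm high, on the left, loose; a bystander; origin at the centre of its underside

How it is judged (in metres and radians):
On the way, in this order (a step that is already met when the one before it is completed fails the run):
1. the pot from the left seat is held clear of the stand, at least 18 mm above its seat, while the other stands in the right seat ((((height (world z) of pot_a above 0.03 m and contact force between the fingers and pot_a above 0.5 N and contact force between pot_a and stand below 0.1 N) and (horizontal distance between pot_b and seat_right below 0.007 m and height (world z) of pot_b below 0.017 m and angle between pot_b's own z axis and vertical below 0.1 rad)) or ((height (world z) of pot_b above 0.03 m and contact force between the fingers and pot_b above 0.5 N and contact force between pot_b and stand below 0.1 N) and (horizontal distance between pot_a and seat_right below 0.007 m and height (world z) of pot_a below 0.017 m and angle between pot_a's own z axis and vertical below 0.1 rad)))), for 0.3 s.
2. the first pot stands in the left seat again and the pot from the right seat is held clear of the stand, at least 18 mm above its seat ((((height (world z) of pot_b above 0.03 m and contact force between the fingers and pot_b above 0.5 N and contact force between pot_b and stand below 0.1 N) and (horizontal distance between pot_a and seat_left below 0.007 m and height (world z) of pot_a below 0.017 m and angle between pot_a's own z axis and vertical below 0.1 rad)) or ((height (world z) of pot_a above 0.03 m and contact force between the fingers and pot_a above 0.5 N and contact force between pot_a and stand below 0.1 N) and (horizontal distance between pot_b and seat_left below 0.007 m and height (world z) of pot_b below 0.017 m and angle between pot_b's own z axis and vertical below 0.1 rad)))), for 0.3 s.
At the end, for the whole second after the job is handed in: fingers hold the heavier pot still and upright (0.15 rad), its underside 8 to 65 mm above the reader window, within 20 mm of the window centre sideways, not touching the reader; the other pot stands upright, released, on a seat floor within 7 mm of that seat centre (((distance between core_1_c0 and pot_a below 0.045 m and horizontal distance between pot_a and reader_window below 0.02 m and z of pot_a in the frame of reader_window between 0.008 and 0.065 m and angle between pot_a's own z axis and vertical below 0.15 rad and linear speed of pot_a below 0.02 m/s and contact force between the fingers and pot_a above 0.5 N and contact force between pot_a and reader below 0.1 N and ((horizontal distance between pot_b and seat_left below 0.007 m and height (world z) of pot_b below 0.017 m and angle between pot_b's own z axis and vertical below 0.1 rad) or (horizontal distance between pot_b and seat_right below 0.007 m and height (world z) of pot_b below 0.017 m and angle between pot_b's own z axis and vertical below 0.1 rad)) and contact force between the fingers and pot_b below 0.1 N) or (distance between core_1_c0 and pot_b below 0.045 m and horizontal distance between pot_b and reader_window below 0.02 m and z of pot_b in the frame of reader_window between 0.008 and 0.065 m and angle between pot_b's own z axis and vertical below 0.15 rad and linear speed of pot_b below 0.02 m/s and contact force between the fingers and pot_b above 0.5 N and contact force between pot_b and reader below 0.1 N and ((horizontal distance between pot_a and seat_left below 0.007 m and height (world z) of pot_a below 0.017 m and angle between pot_a's own z axis and vertical below 0.1 rad) or (horizontal distance between pot_a and seat_right below 0.007 m and height (world z) of pot_a below 0.017 m and angle between pot_a's own z axis and vertical below 0.1 rad)) and contact force between the fingers and pot_a below 0.1 N))); the arm keeps its last pose, push and grip.
It fails at once if a pot is tipped over (more than 0.6 rad) (angle between any of pot_a, pot_b's own z axis and vertical above 0.6 rad).
It fails at once if a bystander is moved more than 30 mm (distance of any of marker, timer, tube_rack, magnet_rack, petri from where it was at the start of the episode above 0.03 m).
It also fails if it takes over 64 s, if anything falls off the work surface, if the arm or the gripper's body presses on something with over 40 N, if the wrist force passes 120 N, or if a joint passes its speed limit or range.

## Robot

A 6-joint arm with a two-finger parallel gripper is mounted at the origin on a cart in front of the work surface, level with it; the furniture and walls round the work are solid. World frame = base frame: x ahead of the robot, y to its left, z up, the work surface at z = 0. Lengths are in mm, angles in rad, forces in N, time in s.
With the tool pointing down it reaches from about 425 to 925 mm from the base axis. Payload 12.5 kg.
Tool frame: the origin (TCP) lies on the centre line of the jaws, within the pads' length; the fingertips stand 8 mm ahead of it and the grasp point (between the pads) lies 11 mm behind it; z points along the fingers, y is the line along which they close (so a half turn about z gives the same grasp; the last joint's range is limited). The gripper opens to 85 mm and grips with 20 to 120 N. Pads are 22 mm wide; open, the fingers measure 114 mm over their backs; the gripper's body (76 mm by 85 mm) begins 54 mm behind the grasp point. The pads swing forward as they close: fully open they stand 13 mm farther back than shut.
Start: joints at [1.191, 0.491, 1.559, -0, 1.092, -0.106], TCP at [168.976, 601.74, 239.327] pointing down, gripper open.
Joint ranges: [-3.1, 3.1], [-0.84, 2.19], [0.05, 2.79], [-1.13, 4.28], [0.06, 2.93], [-2.69, 2.69]. Speed limits (rad/s): [2.22, 2.22, 2.79, 3.14, 3.14, 3.14].

## Interface

Orientations are given as a unit quaternion [x, y, z, w].
In Python, from bench import manip, cam gives the robot as it stands (manip), with the cameras (cam).
- The arm moves only by the shell command python3 nudge.py [FORCE], which reads ROWS from standard input. ROWS is a JSON list of rows, 1 to 5 of them, each written [opening, [dx, dy, dz], [rx, ry, rz]]: the finger opening in mm, then dx, dy, dz in m, then a rotation vector rx, ry, rz in units of 0.2 rad; each row shifts and turns the commanded pose from where the row before left it, along the tool's axes as they then stand; what a row does not reach is not made up. A row lasts 1/12 s, in which the tool goes at most 41.7 mm and 0.125 rad, less where a joint would pass 70% of its speed; a pose out of reach is approached as far as the arm can. The fingers move at their own pace and stop on an object; FORCE is the grip in N (left out, the last holds). Time passes only in rows, so rows that do not move let the fingers close. It prints the time, the measured TCP pose, the force, the opening and the grip force at its end. Input that does not fit is refused with a message, and nothing moves.
- manip.read_state(): the state, without advancing time (a new reading comes with each control period).
- cam.snapshot(name): name is "scene" or "top" or "wrist"; returns a dict with "frame" (384x512x3 uint8, red, green, blue), "fx", "fy", "cx", "cy" (pixels), "R" (3x3) and "t" (3): a world point X has camera coordinates R X + t; the wrist camera has in their place "T_tool_cam" (4x4, takes a point from camera to tool coordinates, whose origin is the TCP and whose axes are the flange's). Camera axes: x right, y down, z forward; pixel columns grow to the right and rows downward; lengths in mm; the calibration is good to about 2 mm. The wrist camera is an equidistant fisheye: a pixel r from the principal point sees the ray r / f radians off the axis. A picture is of the moment at which its call begins: read the wrist's pose just before it. There is no depth.
- manip.hand_in(): hands the job in; it is judged then, once.
The state is a dict: "t": time; "joints": joint angles; "joint_velocities": joint speeds; "joint_efforts": joint torques, N m; "tcp_pos": TCP position; "orientation": TCP orientation; "contact_force": force on the tool from outside, world axes, zero at the start; "torque": the same for the moment, N m; "gripper_width": finger opening in mm; "finger_force": force on a finger pad.
Only numpy, scipy, OpenCV 4.12 (cv2) and the standard library are available. Lean on these libraries where they do the work, as an engineer would, in place of code of your own. Each camera call takes 0.05 s, during which the arm holds its last target. There are 200 camera calls.

## Working session

There is one attempt and no reset: what is moved stays moved. The work goes in short steps, Python scripts to look and compute and a shell command to move; the robot and the scene stay as the last step left them, time stands still between calls to the robot, and variables do not carry over. Pictures are saved under pics/ and viewed, at most 10 in all, crops included, and the job is handed in when it is done.

```bash
ls; mkdir -p pics; python3 - <<'E'
from bench import manip, cam
import cv2,pprint
s=manip.read_state();print(s)
for n in("scene","top"):
    d=cam.snapshot(n);cv2.imwrite(f"pics/{n}0.png",d["frame"][:,:,::-1])
    print(n,{k:v for k,v in d.items() if k!="frame"})
E
```

```text
bench.py
nudge.py
pics
{'t': 0.0, 'joints': array([ 1.19138868e+00,  4.91548767e-01,  1.55944745e+00, -7.70401344e-06,
        1.09172268e+00, -1.05592442e-01]), 'joint_velocities': array([ 5.42579946e-04, -3.68806421e-05, -1.10504517e-03, -1.27177132e-04,
        3.11089023e-05, -1.29961168e-03]), 'joint_efforts': array([-2.09516052e-04, -6.18450093e+01, -2.61588264e+01, -1.26360233e-04,
        4.06311709e-03, -2.15431146e-05]), 'tcp_pos': array([168.89660167, 601.51607459, 238.73513541]), 'orientation': array([ 1.36478528e-01,  9.90642869e-01, -5.47464655e-04, -1.31904928e-04]), 'contact_force': array([-0.8794615 , -1.03526845,  0.11626371]), 'torque': array([-0.00427843, -0.04657212,  0.05454665]), 'finger_force': 0.0, 'gripper_width': 85.09204503297997}
scene {'fx': 382.20915127514223, 'fy': 382.20915127514223, 'cx': 250.5195018083675, 'cy': 192.43988671790063, 'R': array([[ 0.53182523, -0.84669865, -0.01622719],
       [-0.6280557 , -0.3814934 , -0.6782395 ],
       [ 0.5680739 ,  0.37089646, -0.73466173]]), 't': array([-271.19907264,  394.49468378, 1107.24346629])}
top {'fx': 353.115761217244, 'fy': 353.115761217244, 'cx': 259.5025538165769, 'cy': 187.1599793516317, 'R': array([[ 0.00958196, -0.99979389,  0.01789858],
       [-0.99246944, -0.01169464, -0.12193298],
       [ 0.12211717, -0.01659544, -0.99237694]]), 't': array([ -15.78582632,  545.57798196, 1214.92127695])}
```

View pics/scene0.png

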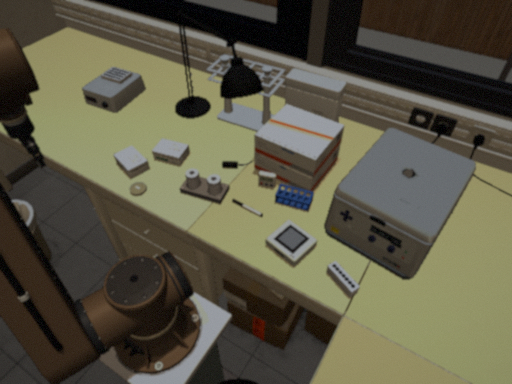

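View pics/top0.png

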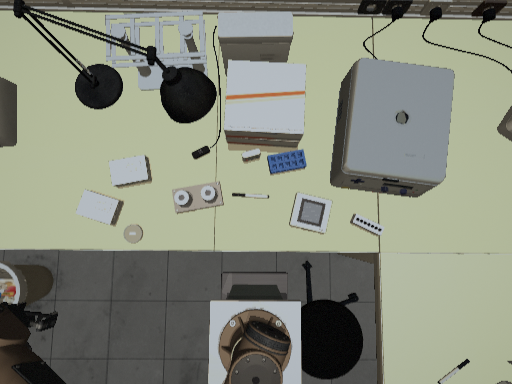

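The scene shows the stand with its two pots at scene px (192,177) and (213,184), which are (183,198) and (208,192) in the top view. The reader is at top px (311,212), and the marker lies between at (250,195). The arm is out of the way, so I'll zoom in.

```bash
python3 - <<'E'
import cv2,numpy as np
a=cv2.imread('pics/top0.png')[172:242,165:340];b=cv2.imread('pics/scene0.png')[160:270,175:325]
A=cv2.resize(a,None,fx=4,fy=4,interpolation=cv2.INTER_CUBIC);B=cv2.resize(b[:75],None,fx=4,fy=4,interpolation=cv2.INTER_CUBIC)
B=cv2.copyMakeBorder(B,0,0,0,100,cv2.BORDER_CONSTANT)
cv2.imwrite('pics/z.png',np.vstack([A,B[:, :700]]))
E
```

```text
(no output)
```

View pics/z.png

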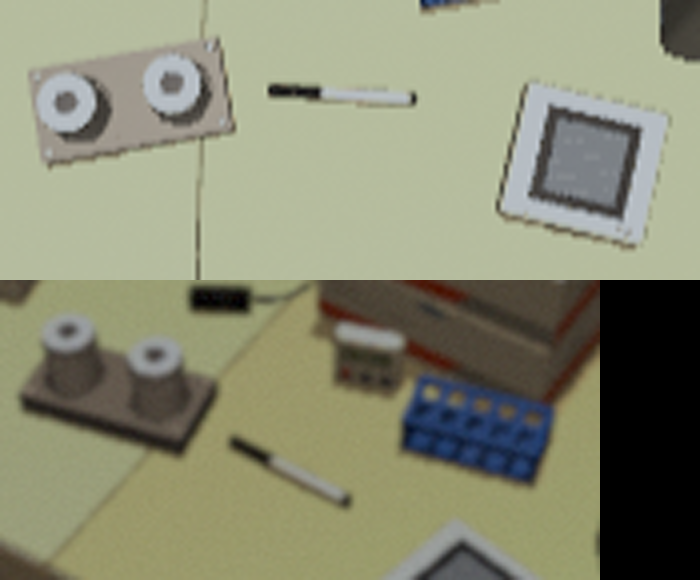

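The zoom shows both cap tops as bright rings: top view px ≈(182,197.5) and (208,193), scene ≈(192,173.5) and (214,179). The reader's white quad and black frame are clear, centred at top px ≈(311,212). Next I'll threshold and triangulate them.

```bash
cat > h.py <<'E'
import cv2,numpy as np
from bench import manip, cam
from scipy.spatial.transform import Rotation as Rot
def ray(d,p):
    v=np.array([(p[0]-d["cx"])/d["fx"],(p[1]-d["cy"])/d["fy"],1.]);R,t=np.array(d["R"]),np.array(d["t"])
    v=R.T@v;return -R.T@t,v/np.linalg.norm(v)
def plane(d,p,z):
    o,v=ray(d,p);return o+v*(z-o[2])/v[2]
def cross(rays):
    A=0;b=0
    for o,v in rays:
        M=np.eye(3)-np.outer(v,v);A=A+M;b=b+M@o
    X=np.linalg.solve(A,b);return X,[np.linalg.norm(np.cross(X-o,v)) for o,v in rays]
def blobs(d,box,f,amin):
    x0,y0,x1,y1=box;im=cv2.resize(d["frame"][y0:y1,x0:x1],None,fx=4,fy=4,interpolation=cv2.INTER_CUBIC)
    m=f(im.astype(int)).astype(np.uint8)*255
    out=[]
    for c in cv2.findContours(m,cv2.RETR_EXTERNAL,cv2.CHAIN_APPROX_NONE)[0]:
        if cv2.contourArea(c)>amin:
            r=cv2.minAreaRect(c);M=cv2.moments(c);o=lambda q:(np.array(q)+.5)/4-.5+np.array([x0,y0])
            out.append(dict(c=o([M['m10']/M['m00'],M['m01']/M['m00']]),area=M['m00']/16,rc=o(r[0]),wh=np.array(r[1])/4,box=o(cv2.boxPoints(r)),pts=o(c[:,0])))
    return out
E
python3 - <<'E'
from h import *
T=cam.snapshot("top");S=cam.snapshot("scene")
w=lambda th:(lambda i:i.min(2)>th)
for n,d,b in(("T",T,(168,178,226,220)),("S",S,(178,163,232,205))):
    print(n,d["frame"][b[1]:b[3],b[0]:b[2]].min(2).max())
    for th in(150,165,180):
        for q in blobs(d,b,w(th),150):print(n,th,q["c"].round(2),q["area"].round(1),q["rc"].round(2),q["wh"].round(2))
for n,d,b in(("T",T,(285,188,338,238)),("S",S,(262,215,320,268))):
    for th in(125,145,160):
        for q in blobs(d,b,w(th),1500):print(n,"reader",th,q["rc"].round(2),q["wh"].round(1),q["box"].round(1).tolist())
    for q in blobs(d,b,lambda i:i.max(2)<150,800):print(n,"frame",q["rc"].round(2),q["wh"].round(1),q["box"].round(1).tolist())
f=T["frame"]
for p in((172,200),(195,203),(210,205),(196,185),(170,186),(230,210),(311,212),(298,205),(183,198),(176,197)):print(p,f[p[1],p[0]],end=' ')
E
```

```text
T 182Traceback (most recent call last):
  File "<stdin>", line 7, in <module>
AttributeError: 'float' object has no attribute 'round'
```

```bash
python3 - <<'E'
from h import *
T=cam.snapshot("top");S=cam.snapshot("scene")
w=lambda th:(lambda i:i.min(2)>th)
for n,d,b,ths in(("T",T,(168,178,226,220),(160,170)),("S",S,(178,163,232,205),(110,125,140,155))):
    print(n,d["frame"][b[1]:b[3],b[0]:b[2]].min(2).max())
    for th in ths:
        for q in blobs(d,b,w(th),150):print(n,th,q["c"].round(2),round(q["area"]),q["rc"].round(2),q["wh"].round(2))
for n,d,b in(("T",T,(285,188,338,238)),("S",S,(262,215,320,268))):
    for th in(140,160,170):
        for q in blobs(d,b,w(th),1500):print(n,"reader",th,q["rc"].round(2),q["wh"].round(1),q["box"].round(1).tolist())
    for th in (90,110):
      for q in blobs(d,b,lambda i:i.max(2)<th,800):print(n,"frame",q["rc"].round(2),q["wh"].round(1),q["box"].round(1).tolist())
for d,ps in((T,((172,200),(195,203),(210,205),(196,185),(230,210),(311,212),(298,205),(183,198),(176,197))),(S,((192,173),(192,170),(192,185),(200,190),(185,185),(291,230),(291,241),(275,240)))):
  for p in ps:print(p,d["frame"][p[1],p[0]],end=' ')
  print()
E
```

```text
T 183
T 160 [180.78 197.04] 158 [180.71 197.17] [14.16 14.44]
T 160 [207.23 192.26] 156 [207.25 192.12] [14.5  13.75]
T 170 [180.82 197.06] 148 [180.73 197.3 ] [13.75 14.09]
T 170 [207.28 192.32] 146 [207.38 192.25] [13.75 13.5 ]
S 156
S 110 [201.13 178.11] 1038 [204.5 183.5] [41.75 53.75]
S 125 [213.39 177.79] 104 [213.38 177.88] [10.  13.5]
S 125 [191.35 171.93] 100 [191.38 171.88] [10.96 12.37]
S 140 [213.38 178.04] 80 [213.44 178.06] [ 8.53 12.6 ]
S 140 [191.48 172.11] 75 [191.38 172.12] [ 8. 12.]
T reader 140 [311.  212.5] [49.8 52.8] [[284.6, 187.6], [337.4, 187.6], [337.4, 237.4], [284.6, 237.4]]
T reader 160 [311.33 211.91] [37.1 34.1] [[289.3, 224.1], [297.3, 191.0], [333.4, 199.7], [325.4, 232.8]]
T reader 170 [310.99 212.09] [36.2 33.2] [[289.5, 224.1], [297.1, 191.8], [332.4, 200.1], [324.8, 232.4]]
T frame [310.91 212.09] [23.9 23.3] [[296.6, 220.6], [302.1, 198.0], [325.3, 203.6], [319.8, 226.2]]
T frame [310.96 212.13] [24.2 23.8] [[296.4, 220.8], [302.0, 197.7], [325.6, 203.4], [319.9, 226.6]]
S reader 140 [291.12 238.73] [39.  29.6] [[266.6, 238.3], [284.9, 215.0], [315.6, 239.2], [297.3, 262.4]]
S frame [289.82 253.78] [49.6 23.4] [[264.5, 264.2], [265.7, 240.8], [315.2, 243.4], [314.0, 266.7]]
S frame [291.06 238.29] [26.9 21.6] [[273.8, 238.6], [287.0, 221.5], [308.3, 238.0], [295.1, 255.1]]
S frame [289.98 253.73] [50.9 25. ] [[264.0, 265.1], [265.2, 240.1], [316.0, 242.4], [314.8, 267.4]]
S frame [291.07 238.29] [27.6 22.4] [[273.3, 238.7], [287.0, 221.0], [308.8, 237.9], [295.2, 255.6]]
(172, 200) [181 188 158] (195, 203) [160 153 143] (210, 205) [161 155 144] (196, 185) [166 164 146] (230, 210) [181 188 158] (311, 212) [124 129 134] (298, 205) [182 189 195] (183, 198) [112 109 106] (176, 197) [181 188 194] 
(192, 173) [88 85 82] (192, 170) [138 140 138] (192, 185) [80 69 60] (200, 190) [97 89 77] (185, 185) [89 80 73] (291, 230) [90 93 95] (291, 241) [89 92 93] (275, 240) [106 110 108]
```

```bash
python3 - <<'E'
from h import *
T=cam.snapshot("top");S=cam.snapshot("scene")
pots=[((180.8,197.1),(191.4,172.05)),((207.28,192.3),(213.4,177.95)),((310.95,212.1),(291.07,238.29))]
for a,b in pots:
    X,e=cross([ray(T,a),ray(S,b)]);print(X.round(1),np.round(e,1), "top@plane",plane(T,a,82 if a[0]<300 else 40)[:2].round(1),"scene",plane(S,b,82 if a[0]<300 else 40)[:2].round(1))
for th in(0,3):
  for q in blobs(T,(165,175,232,222),lambda i:(i[:,:,0]-i[:,:,1]>th)|(i.min(2)>168),2500):
    print("stand",th,q["rc"],q["wh"],q["area"]);B=np.array([plane(T,p,24) for p in q["box"]]);print(B.round(1).tolist(),B.mean(0).round(1),[round(float(np.linalg.norm(B[i]-B[i-1])),1) for i in range(4)])
# small dark seats rim etc; reader box
B=np.array([plane(T,p,40) for p in [[289.5,224.1],[297.1,191.8],[332.4,200.1],[324.8,232.4]]]);print("reader",B.round(1).tolist(),B.mean(0).round(1),[round(float(np.linalg.norm(B[i]-B[i-1])),1) for i in range(4)])
for n,p in(("mark",[(233,195),(269,196)]),("timer",[(243,157),(260,153)]),("rack",[(268,155),(305,172)]),("magnet",[(352,216),(382,233)])):print(n,[plane(T,q,20)[:2].round() .tolist()for q in p])
E
```

```text
[502.9 255.   84.6] [0.5 0.5] top@plane [502.9 255.9] scene [505.2 256.5]
[520.3 166.5  84.5] [0.6 0.6] top@plane [520.2 167.3] scene [522.6 167.7]
[ 459.5 -191.    39.1] [0.4 0.4] top@plane [ 459.2 -190.6] scene [ 459.1 -191.5]
stand 0 [197.40865326 197.04327011] [25.74024391 50.10767365] 1182.65625
[[535.4, 305.9, 24.0], [572.7, 132.9, 24.0], [482.8, 113.0, 24.0], [446.3, 284.6, 24.0]] [509.3 209.1  24. ] [91.6, 176.9, 92.1, 175.5]
stand 3 [197.5138092  197.26565552] [24.95518112 49.46401215] 1046.59375
[[534.9, 303.7, 24.0], [569.1, 132.4, 24.0], [481.7, 114.4, 24.0], [448.3, 284.4, 24.0]] [508.5 208.7  24. ] [88.7, 174.7, 89.2, 173.2]
reader [[416.7, -115.4, 40.0], [530.0, -142.3, 40.0], [502.1, -266.5, 40.0], [389.3, -238.2, 40.0]] [ 459.5 -190.6   40. ] [125.8, 116.5, 127.3, 116.4]
mark [[518.0, 84.0], [516.0, -44.0]]
timer [[656.0, 50.0], [672.0, -11.0]]
rack [[665.0, -40.0], [604.0, -174.0]]
magnet [[448.0, -340.0], [389.0, -445.0]]
```

Checks on the measurements:

| Item | Measured | Expected |
|---|---|---|
| Pot spacing | 90.2 mm | 90 mm |
| Cap height | 84.5 mm | 82 mm |
| Window height | 39 mm | 40 mm |
| Stand yaw | 0.195 rad, from both pots and outline | within ±0.35 rad |

I'll turn the tool so the jaws close along the stand's x.

The rows are not in the units I measure in: shifts go in m and turns go in units of 0.2 rad. I convert before sending: 0.12 rad is 0.6.

```bash
echo '[[85, [0, 0, 0], [0, 0, 0.6]], [85, [0, 0, 0], [0, 0, 0.6]], [85, [0, 0, 0], [0, 0, 0.6]], [85, [0, 0, 0], [0, 0, 0.6]], [85, [0, 0, 0], [0, 0, 0.6]]]' | python3 nudge.py 40
echo '[[85, [0, 0, 0], [0, 0, 0.6]], [85, [0, 0, 0], [0, 0, 0.6]], [85, [0, 0, 0], [0, 0, 0.6]], [85, [0, 0, 0], [0, 0, 0.6]], [85, [0, 0, 0], [0, 0, 0.1]]]' | python3 nudge.py
cat >> h.py <<'E'
def to(x,y,z,yaw=None):
    s=manip.read_state();R=Rot.from_quat(s["orientation"]).as_matrix();d=R.T@(np.array([x,y,z])-s["tcp_pos"])
    print("t",round(s["t"],2),"tcp",s["tcp_pos"].round(1),"toolz",R[:,2].round(3),"y-yaw",round(np.arctan2(R[1,1],R[0,1]),3),"go tool",d.round(1),"w",round(s["gripper_width"],1),"F",s["contact_force"].round(2),"ff",round(s["finger_force"],1))
E
python3 -c "
from h import *;to(503,255.5,200)"
```

```text
t: 0.82
tcp_pos: [169.0, 601.7, 239.3]
orientation: [0.426, 0.905, 0.0, -0.0]
contact_force: [0.8, -0.1, -0.8]
gripper_width: 85.0
finger_force: 0.0
t: 1.23
tcp_pos: [169.0, 601.7, 239.3]
orientation: [0.636, 0.771, 0.0, -0.0]
contact_force: [-0.7, 0.1, 0.2]
gripper_width: 85.2
finger_force: 0.0
t 1.23 tcp [169.  601.7 239.3] toolz [ 0.  0. -1.] y-yaw 0.191 go tool [-403.5  262.1   39.3] w 85.2 F [-0.67  0.06  0.23] ff 0.0
```

To row units: -31 mm is -0.031, 20 mm is 0.02.

```bash
echo '[[85, [-0.031, 0.02, 0.003], [0, 0, 0]], [85, [-0.031, 0.02, 0.003], [0, 0, 0]], [85, [-0.031, 0.02, 0.003], [0, 0, 0]], [85, [-0.031, 0.02, 0.003], [0, 0, 0]], [85, [-0.031, 0.02, 0.003], [0, 0, 0]]]' | python3 nudge.py >/dev/null
echo '[[85, [-0.031, 0.02, 0.003], [0, 0, 0]], [85, [-0.031, 0.02, 0.003], [0, 0, 0]], [85, [-0.031, 0.02, 0.003], [0, 0, 0]], [85, [-0.031, 0.02, 0.003], [0, 0, 0]], [85, [-0.031, 0.02, 0.003], [0, 0, 0]]]' | python3 nudge.py >/dev/null
echo '[[85, [-0.031, 0.02, 0.003], [0, 0, 0]], [85, [-0.031, 0.02, 0.003], [0, 0, 0]], [85, [-0.031, 0.02, 0.003], [0, 0, 0]], [85, [0, 0, 0], [0, 0, 0]], [85, [0, 0, 0], [0, 0, 0]]]' | python3 nudge.py >/dev/null
python3 - <<'E'
from h import *;to(503,255.5,200)
d=cam.snapshot("wrist");cv2.imwrite("pics/w1.png",d["frame"][:,:,::-1]);print({k:v for k,v in d.items() if k!="frame"})
E
```

```text
t 2.48 tcp [503.8 256.  200. ] toolz [-0. -0. -1.] y-yaw 0.197 go tool [-0.3 -0.9 -0. ] w 85.2 F [-0.78  0.02  0.23] ff 0.0
{'fx': 297.3186396354542, 'fy': 297.3186396354542, 'cx': 257.45207226085466, 'cy': 188.45713347583944, 'T_tool_cam': array([[ 8.69335209e-04, -9.46415523e-01, -3.22950309e-01,
         8.26647288e+01],
       [ 9.99999187e-01,  1.12405513e-03, -6.02224917e-04,
        -1.10071082e+00],
       [ 9.32968961e-04, -3.22949523e-01,  9.46415731e-01,
        -1.34840408e+02],
       [ 0.00000000e+00,  0.00000000e+00,  0.00000000e+00,
         1.00000000e+00]])}
```

View pics/w1.png

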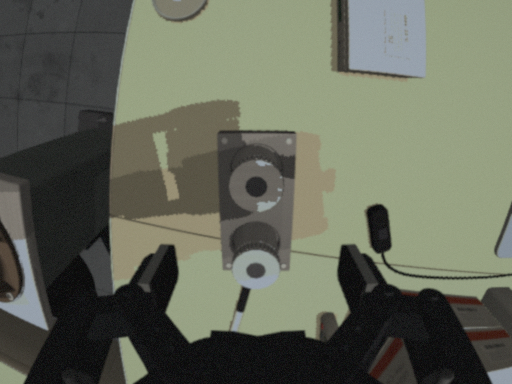

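The wrist view shows the stand aligned with the jaws, the left cap's dark centre at ≈(256,187) and the right one at ≈(256,270). I'll cast those rays.

```bash
cat >> h.py <<'E'
def wray(d,s,p):
    v=np.array([p[0]-d["cx"],p[1]-d["cy"]])/d["fx"];r=np.hypot(*v);c=np.r_[v*np.sinc(r/np.pi),np.cos(r)]
    R=Rot.from_quat(s["orientation"]).as_matrix();T=np.array(d["T_tool_cam"])
    return R@T[:3,3]+s["tcp_pos"],R@T[:3,:3]@c
def wplane(d,s,p,z):
    o,v=wray(d,s,p);return o+v*(z-o[2])/v[2]
E
python3 - <<'E'
from h import *
s=manip.read_state();d=cam.snapshot("wrist");T=cam.snapshot("top")
for b,pt in(((244,174,269,199),(180.8,197.1)),((244,258,269,282),(207.28,192.3))):
    for q in blobs(d,b,lambda i:i.max(2)<70,500):
        print(q["rc"].round(1),q["wh"],wplane(d,s,q["rc"],82).round(1),wplane(d,s,q["rc"],84.5).round(1))
        X,e=cross([ray(T,pt),wray(d,s,q["rc"])]);print("tri",X.round(1),np.round(e,1))
for p in((219,132),(295,132),(289,269),(223,269)):print(p,wplane(d,s,p,24).round(1))
E
```

```text
[256.5 187.5] [19.75 21.25] [501.3 253.9  82. ] [501.2 254.7  84.5]
tri [501.8 255.1  86. ] [0.7 0.7]
[255.9 271.1] [12.  15.5] [518.4 165.3  82. ] [518.1 167.   84.5]
tri [519.  167.   84.5] [0.9 0.9]
(219, 132) [454.  287.5  24. ]
(295, 132) [532.6 303.3  24. ]
(289, 269) [566.1 136.7  24. ]
(223, 269) [484.8 120.2  24. ]
```

The wrist and top views agree within 2 mm, so I'll take the left pot at (502.2, 255). Descending to grasp below the cap.

To row units: 36 mm is 0.036, 30 mm is 0.03.

```bash
echo '[[85, [-0.0007, -0.0018, 0.036], [0, 0, 0]], [85, [0, 0, 0.036], [0, 0, 0]], [85, [0, 0, 0.036], [0, 0, 0]], [85, [0, 0, 0.03], [0, 0, 0]], [85, [0, 0, 0.018], [0, 0, 0]]]' | python3 nudge.py >/dev/null
python3 -c "
from h import *;to(502.2,255,44)"
echo '[[60, [0, 0, 0], [0, 0, 0]], [50, [0, 0, 0], [0, 0, 0]], [40, [0, 0, 0], [0, 0, 0]], [40, [0, 0, 0], [0, 0, 0]], [40, [0, 0, 0], [0, 0, 0]]]' | python3 nudge.py 40
echo '[[40, [0, 0, 0], [0, 0, 0]], [40, [0, 0, 0], [0, 0, 0]], [40, [0, 0, 0], [0, 0, 0]]]' | python3 nudge.py
```

```text
t 3.05 tcp [499.3 257.2  41.7] toolz [-0.003 -0.001 -1.   ] y-yaw 0.2 go tool [-2.7  2.4 -2.3] w 85.1 F [-0.17 -0.54 -0.54] ff 0.0
t: 3.47
tcp_pos: [501.8, 256.9, 46.0]
orientation: [0.634, 0.773, 0.001, 0.001]
contact_force: [-0.7, 0.6, 5.1]
gripper_width: 48.6
finger_force: 41.4
t: 3.72
tcp_pos: [501.8, 256.9, 45.9]
orientation: [0.634, 0.773, 0.001, 0.001]
contact_force: [-1.3, 2.0, 8.1]
gripper_width: 48.9
finger_force: 41.3
```

To row units: -10 mm is -0.01.

```bash
echo '[[40, [0, 0, -0.01], [0, 0, 0]], [40, [0, 0, -0.01], [0, 0, 0]], [40, [0, 0, -0.01], [0, 0, 0]], [40, [0, 0, -0.01], [0, 0, 0]], [40, [0, 0, 0], [0, 0, 0]]]' | python3 nudge.py >/dev/null
for i in 1 2 3 4 5 6; do echo '[[40, [0, 0, 0], [0, 0, 0]]]' | python3 nudge.py | grep -E 'contact|width'; done
python3 - <<'E'
from h import *;to(501.8,256.9,46);s=manip.read_state();print(s["joint_efforts"].round(2),s["torque"].round(2))
d=cam.snapshot("wrist");cv2.imwrite("pics/w2.png",d["frame"][:,:,::-1])
E
```

```text
contact_force: [0.4, -0.2, -1.5]
gripper_width: 48.5
contact_force: [0.3, -0.7, -1.8]
gripper_width: 49.3
contact_force: [0.6, -0.3, -1.9]
gripper_width: 48.7
contact_force: [0.4, -0.4, -2.2]
gripper_width: 48.7
contact_force: [-1.0, 0.3, -1.6]
gripper_width: 48.7
contact_force: [0.4, 1.1, -1.1]
gripper_width: 48.5
t 4.63 tcp [501.1 256.4  84. ] toolz [-0.001 -0.    -1.   ] y-yaw 0.197 go tool [ 0.4  0.8 38. ] w 48.5 F [ 0.36  1.06 -1.15] ff 42.1
[ -0.  -61.2 -17.4  -0.    0.    0. ] [0.1  0.02 0.02]
```

View pics/w2.png

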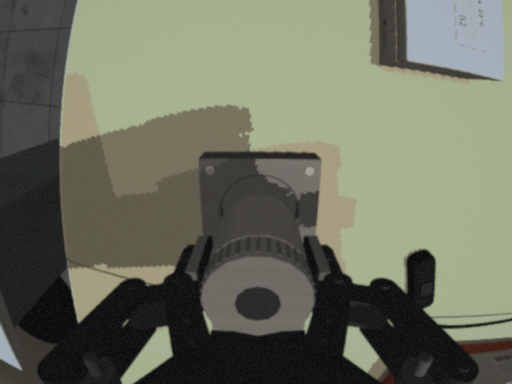

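The left pot hangs clear above its seat, with the seat's rim visible at (258,195). It pulls about 1.7 N, so it seems to be the light one. I'll lower it back into the seat.

To row units: 5 mm is 0.005, 2 mm is 0.002.

```bash
echo '[[40, [0, 0, 0.01], [0, 0, 0]], [40, [0, 0, 0.01], [0, 0, 0]], [40, [0, 0, 0.009], [0, 0, 0]], [40, [0, 0, 0.005], [0, 0, 0]], [40, [0, 0, 0.002], [0, 0, 0]]]' | python3 nudge.py|grep -E 'tcp|contact'
echo '[[40, [0, 0, 0.001], [0, 0, 0]], [40, [0, 0, 0.001], [0, 0, 0]], [40, [0, 0, 0], [0, 0, 0]]]' | python3 nudge.py|grep -E 'tcp|contact'; python3 -c "
from h import *;to(501.8,256.9,46)"
```

```text
tcp_pos: [500.7, 256.2, 46.8]
contact_force: [-0.5, -0.7, -2.0]
tcp_pos: [501.3, 256.4, 46.4]
contact_force: [0.8, 0.1, -2.2]
t 5.35 tcp [501.3 256.4  46.4] toolz [ 0.  0. -1.] y-yaw 0.197 go tool [0.4 0.6 0.4] w 48.3 F [ 0.76  0.11 -2.18] ff 42.1
```

```bash
echo '[[40, [0, 0, 0.001], [0, 0, 0]], [40, [0, 0, 0.0005], [0, 0, 0]], [40, [0, 0, 0], [0, 0, 0]]]' | python3 nudge.py|grep -E 'tcp|contact'
echo '[[40, [0, 0, 0.001], [0, 0, 0]], [40, [0, 0, 0], [0, 0, 0]], [40, [0, 0, 0], [0, 0, 0]]]' | python3 nudge.py|grep -E 'tcp|contact'
```

```text
tcp_pos: [501.5, 256.7, 45.9]
contact_force: [-1.5, -0.6, 7.4]
tcp_pos: [501.7, 256.7, 45.7]
contact_force: [-3.3, -0.5, 18.6]
```

It's on the seat floor, so I'll release it and rise.

To row units: -1.5 mm is -0.0015.

```bash
echo '[[40, [0, 0, -0.0015], [0, 0, 0]], [85, [0, 0, 0], [0, 0, 0]], [85, [0, 0, 0], [0, 0, 0]], [85, [0, 0, 0], [0, 0, 0]], [85, [0, 0, 0], [0, 0, 0]]]' | python3 nudge.py|grep -E 'tcp|contact|width'
echo '[[85, [0, 0, 0], [0, 0, 0]], [85, [0, 0, -0.01], [0, 0, 0]], [85, [0, 0, -0.03], [0, 0, 0]], [85, [0, 0, -0.04], [0, 0, 0]], [85, [0, 0, -0.04], [0, 0, 0]]]' | python3 nudge.py|grep -E 'tcp|width'
echo '[[85, [0, 0, -0.034], [0, 0, 0]], [85, [0, 0, 0], [0, 0, 0]], [85, [0, 0, 0], [0, 0, 0]], [85, [0, 0, 0], [0, 0, 0]]]' | python3 nudge.py|grep -E 'tcp|width'
python3 - <<'E'
from h import *
s=manip.read_state();d=cam.snapshot("wrist");T=cam.snapshot("top");S=cam.snapshot("scene")
cv2.imwrite("pics/w3.png",d["frame"][:,:,::-1])
for b in((244,174,269,199),(244,258,269,282)):
    for q in blobs(d,b,lambda i:i.max(2)<70,500):print(q["rc"].round(1),q["wh"],wplane(d,s,q["rc"],82).round(1))
for q in blobs(S,(178,163,232,205),lambda i:i.min(2)>125,500):print("S",q["c"],q["area"])
to(520,166.5,200);to(519.3,166.4,44)
E
```

```text
tcp_pos: [501.2, 256.4, 45.2]
contact_force: [-0.2, 0.1, -0.0]
gripper_width: 84.7
tcp_pos: [500.7, 256.2, 166.8]
gripper_width: 85.0
tcp_pos: [500.8, 256.2, 199.3]
gripper_width: 84.7
[258.2 188.2] [20.25 20.25] [500.9 253.   82. ]
[258.  271.4] [12.   15.75] [518.3 165.2  82. ]
S [206.20641286 171.81602087] 646.8125
t 7.17 tcp [500.8 256.2 198.1] toolz [-0.002 -0.001 -1.   ] y-yaw 0.197 go tool [-91.7   1.3  -1.8] w 84.8 F [-0.83 -0.26  0.08] ff 0.0
t 7.17 tcp [500.8 256.2 198.1] toolz [-0.002 -0.001 -1.   ] y-yaw 0.197 go tool [-91.7   0.9 154.2] w 84.8 F [-0.83 -0.26  0.08] ff 0.0
```

View pics/w3.png

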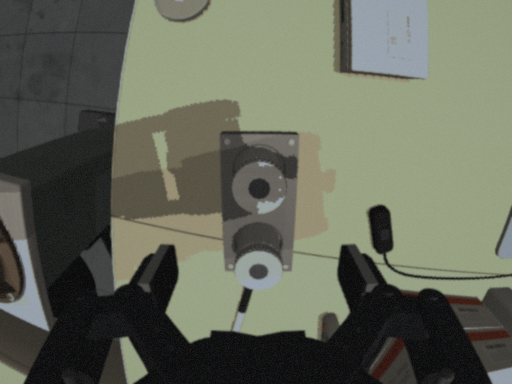

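The left pot is back in its seat, with its cap at (258,188) and the right one at (258,271); the spacing is 89.5 mm. Now the right pot.

To row units: -1 mm is -0.001, 36 mm is 0.036.

```bash
echo '[[85, [-0.03, 0.0005, 0], [0, 0, 0]], [85, [-0.03, 0.0005, 0], [0, 0, 0]], [85, [-0.03, 0, 0], [0, 0, 0]], [85, [-0.001, 0, 0.036], [0, 0, 0]], [85, [0, 0, 0.036], [0, 0, 0]]]' | python3 nudge.py >/dev/null
echo '[[85, [0, 0, 0.036], [0, 0, 0]], [85, [0, 0, 0.028], [0, 0, 0]], [85, [0, 0, 0.014], [0, 0, 0]], [85, [0, 0, 0], [0, 0, 0]], [85, [0, 0, 0], [0, 0, 0]]]' | python3 nudge.py >/dev/null
python3 -c "
from h import *;to(519.3,166.4,45)"
echo '[[60, [0, 0, 0], [0, 0, 0]], [50, [0, 0, 0], [0, 0, 0]], [40, [0, 0, 0], [0, 0, 0]], [40, [0, 0, 0], [0, 0, 0]], [40, [0, 0, 0], [0, 0, 0]]]' | python3 nudge.py 60|grep -E 'tcp|contact|width'
echo '[[40, [0, 0, 0], [0, 0, 0]], [40, [0, 0, 0], [0, 0, 0]], [40, [0, 0, 0], [0, 0, 0]]]' | python3 nudge.py|grep -E 'tcp|contact|width|finger'
```

```text
t 8.0 tcp [519.5 167.3  48.3] toolz [-0.003 -0.    -1.   ] y-yaw 0.197 go tool [-0.8 -0.4  3.3] w 85.5 F [-0.02  0.53  0.71] ff 0.0
tcp_pos: [520.3, 167.5, 50.7]
contact_force: [-3.0, -0.2, 7.1]
gripper_width: 48.8
tcp_pos: [520.2, 167.5, 50.7]
contact_force: [-3.1, 1.0, 6.8]
gripper_width: 48.8
finger_force: 60.6
```

To row units: -10 mm is -0.01.

```bash
echo '[[40, [0, 0, -0.01], [0, 0, 0]], [40, [0, 0, -0.01], [0, 0, 0]], [40, [0, 0, -0.01], [0, 0, 0]], [40, [0, 0, -0.01], [0, 0, 0]], [40, [0, 0, 0], [0, 0, 0]]]' | python3 nudge.py >/dev/null
for i in 1 2 3 4 5 6; do echo '[[40, [0, 0, 0], [0, 0, 0]]]' | python3 nudge.py | grep -E 'contact|width'; done
python3 - <<'E'
from h import *;to(459.3,-190.9,130);s=manip.read_state();print(s["joint_efforts"].round(2),s["torque"].round(2))
d=cam.snapshot("wrist");cv2.imwrite("pics/w4.png",d["frame"][:,:,::-1])
E
```

```text
contact_force: [-0.6, 1.1, -6.2]
gripper_width: 48.5
contact_force: [-0.1, -0.5, -5.9]
gripper_width: 48.5
contact_force: [-0.0, 0.3, -4.6]
gripper_width: 48.4
contact_force: [0.3, 0.5, -5.5]
gripper_width: 48.4
contact_force: [-1.0, 0.9, -6.8]
gripper_width: 48.5
contact_force: [-0.1, 0.3, -6.7]
gripper_width: 48.6
t 9.58 tcp [519.9 167.3  89. ] toolz [-0.001 -0.    -1.   ] y-yaw 0.197 go tool [-339.4 -129.6  -41. ] w 48.6 F [-0.14  0.27 -6.65] ff 63.6
[ -0.   -61.31 -17.85  -0.     0.    -0.  ] [ 0.02 -0.03  0.03]
```

View pics/w4.png

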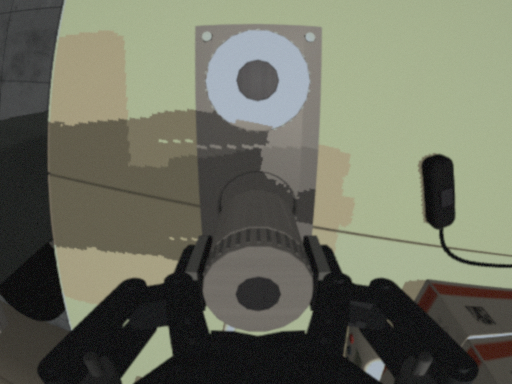

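The left pot is still seated (cap at (258,80)). The right pot hangs clear and pulls about 6 N against 1.7 N, so the right one is the heavier. I'll raise it and carry it to the reader.

```bash
echo '[[40, [0, 0, -0.01], [0, 0, 0]], [40, [0, 0, -0.016], [0, 0, 0]], [40, [-0.005, -0.002, -0.015], [0, 0, 0]], [40, [-0.012, -0.0045, 0], [0, 0, 0]], [40, [-0.017, -0.0065, 0], [0, 0, 0]]]' | python3 nudge.py >/dev/null
echo '[[40, [-0.02, -0.0077, 0], [0, 0, 0]], [40, [-0.02, -0.0077, 0], [0, 0, 0]], [40, [-0.02, -0.0077, 0], [0, 0, 0]], [40, [-0.02, -0.0077, 0], [0, 0, 0]], [40, [-0.02, -0.0077, 0], [0, 0, 0]]]' | python3 nudge.py >/dev/null
echo '[[40, [-0.02, -0.0077, 0], [0, 0, 0]], [40, [-0.02, -0.0077, 0], [0, 0, 0]], [40, [-0.02, -0.0077, 0], [0, 0, 0]], [40, [-0.02, -0.0077, 0], [0, 0, 0]], [40, [-0.02, -0.0077, 0], [0, 0, 0]]]' | python3 nudge.py >/dev/null
echo '[[40, [-0.02, -0.0077, 0], [0, 0, 0]], [40, [-0.02, -0.0077, 0], [0, 0, 0]], [40, [-0.018, -0.007, 0], [0, 0, 0]], [40, [-0.012, -0.0045, 0], [0, 0, 0]], [40, [-0.008, -0.003, 0], [0, 0, 0]]]' | python3 nudge.py >/dev/null
echo '[[40, [-0.005, -0.0018, 0], [0, 0, 0]], [40, [0, 0, 0], [0, 0, 0]], [40, [0, 0, 0], [0, 0, 0]]]' | python3 nudge.py 
python3 -c "
from h import *;to(459.3,-190.9,110)"
```

```text
t: 11.55
tcp_pos: [462.5, -167.1, 130.2]
orientation: [0.634, 0.773, 0.0, -0.0]
contact_force: [-0.6, 0.8, -5.9]
gripper_width: 48.5
finger_force: 63.7
t 11.55 tcp [ 462.5 -167.1  130.2] toolz [-0.  0. -1.] y-yaw 0.197 go tool [-22.7  -7.8  20.2] w 48.5 F [-0.55  0.75 -5.93] ff 63.7
```

To row units: -10 mm is -0.01, -8 mm is -0.008.

```bash
echo '[[40, [-0.01, -0.003, 0], [0, 0, 0]], [40, [-0.008, -0.003, 0.006], [0, 0, 0]], [40, [-0.0047, -0.0018, 0.008], [0, 0, 0]], [40, [0, 0, 0.006], [0, 0, 0]], [40, [0, 0, 0], [0, 0, 0]]]' | python3 nudge.py >/dev/null
echo '[[40, [0, 0, 0], [0, 0, 0]], [40, [0, 0, 0], [0, 0, 0]], [40, [0, 0, 0], [0, 0, 0]], [40, [0, 0, 0], [0, 0, 0]], [40, [0, 0, 0], [0, 0, 0]]]' | python3 nudge.py >/dev/null
python3 - <<'E'
from h import *;to(459.3,-190.9,110)
T=cam.snapshot("top")["frame"];S=cam.snapshot("scene")["frame"]
f=lambda a,s:cv2.resize(a,s,interpolation=cv2.INTER_CUBIC)
cv2.imwrite("pics/end.png",np.vstack([f(T[170:245,165:365],(800,300)),f(S[160:275,170:340],(800,300))*1])[:,:,::-1])
E
```

```text
t 12.38 tcp [ 459.6 -191.   110.5] toolz [ 0. -0. -1.] y-yaw 0.197 go tool [ 0.2 -0.3  0.5] w 48.6 F [ 0.13  0.16 -4.46] ff 63.6
```

View pics/end.png

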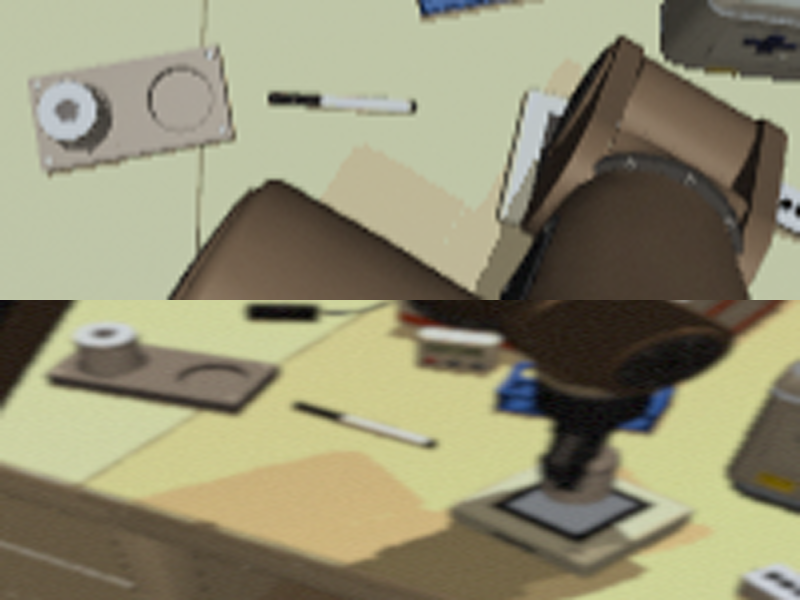

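The lighter pot stands in the left seat (top crop (68,110)), the right seat is empty, and the marker hasn't moved. The heavy pot hangs over the middle of the window with the underside at about 72 mm, roughly 32 mm above the glass.

```bash
python3 -c "
from bench import manip, cam;print(manip.hand_in())"
```

```text
the job is handed in; nothing more can be done
None
```

I handed in with the heavier pot, the one from the right seat (about 6 N against 1.7 N), held upright about 3 cm above the middle of the reader window, and the lighter pot back in the left seat; no verdict came back.

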